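Load the carton taper

ROBOT

A 6-joint arm with a two-finger parallel gripper is mounted at the origin on the work surface. World frame = base frame: x ahead of the robot, y to its left, z up, the work surface at z = 0. Lengths are in m, angles in degrees, forces in N, time in s.
With the tool pointing down it reaches from about 0.35 to 0.95 m from the base axis. Payload 17.4 kg.
Tool frame: the origin (TCP) lies midway between the tips of the shut fingers; the grasp point (between the pads) lies ctrl.pinch_z behind it (ctrl.pinch_z is the distance from the TCP to the grasp point, in m); x points along the fingers, y is the direction in which the jaws open and shut, and the axes are right-handed (so a half turn about x gives the same grasp; the last joint's range is limited). The gripper opens to 93 mm and grips with 3 to 60 N. Pads are 15 mm wide; open, the fingers measure 128 mm over their backs; the gripper's body (75 mm by 188 mm) begins 65 mm behind the grasp point.
Start: joints at [72.319, 6.646, 82.598, -0, 90.757, -2.166], TCP at [0.181, 0.65, 0.219] pointing down, gripper open.
Joint ranges: [-162.19, 162.19], [-47.58, 125.68], [4.15, 143.07], [-65.23, 245.23], [0.69, 171.88], [-170.13, 170.13]. Speed limits (degrees/s): [108.29, 108.29, 127.2, 180, 180, 180].

INTERFACE

Orientations are given as a 3x3 rotation matrix whose columns are the frame's x, y, z axes.
In Python, from workcell import telemetry, cams, sign_off, ctrl gives the robot as it stands. The module is installed in compiled form; this text tells all that it offers.
- The arm moves only by the tool play_rows, never from a script. Its argument "steps" is a list of rows, each a list of 2 entries, a list of its own where there are three numbers: the shift along the tool's x, y, z in mm, then the turn about the tool's x in degrees. In form: [[[x, y, z], roll], ...]. A call has 1 to 12 rows; each row shifts and turns the commanded pose from where the row before left it, along the tool's axes as they then stand; what a row does not reach is not made up. A row lasts 1/12 s, in which the tool goes at most 41.7 mm and 7.16 degrees, less where a joint would pass 70% of its speed; a pose out of reach is approached as far as the arm can. A call with a gripper value outside its range is refused whole. "claw" is the finger opening in mm, from 0 to 93, set as the call begins (left out, the last holds). The fingers move at their own pace and stop on an object; the grip force is fixed at half the most. Time passes only in rows, so rows that do not move let the fingers close. It gives the time, the measured TCP pose, the force and the opening at its end, in the units of the state.
- telemetry.observe(): the state, without advancing time (a new reading comes with each control period).
- cams.grab_frame(name): name is "scene" or "top"; returns a dict with "image" (400x640x3 uint8, red, green, blue), "mtx" (3x3 intrinsics, pixels), "distortion" ([k1, k2, p1, p2, k3] as OpenCV has them; the pictures are not rectified), "xyz" and "attitude" of the camera in the world. Camera axes: x right, y down, z forward; pixel columns grow to the right and rows downward; lengths in m; the calibration is good to about 2 mm. A picture is of the moment at which its call begins. There is no depth.
- sign_off(): hands the job in, once; it reports no verdict.
Trained networks look in a picture, given as the dict that the camera call returned (one of the last four; its "shot" number tells which), for a name from the list of things; names that differ only in an ending like _2 or _b are one class to them, and where a whole thing is asked for, a point or a joint stands for the part that bears it (a point fixed in the world has none). Each returns a list of dicts, best first, with "score" (0 to 1); they miss things now and then, are a little off and sometimes report something else, mostly with a low value. They report only what shows in the picture. A call takes as long as a camera call. They do not tell look-alikes from the thing itself.
- cams.silhouettes(picture, thing): "region" (400x640 bool, what is visible of it).
- cams.place_of(picture, thing): "centre" ([x, y, z] in m, in world coordinates, good to about 4 mm: a listed point, or the origin of a listed thing).
The state is a dict: "time_s": time; "joints": joint angles; "qd": joint speeds; "effort": joint torques, N m; "ee_pos": TCP position; "tcp_rot": TCP orientation; "force": force on the tool from outside, world axes, zero at the start; "torque": the same for the moment, N m; "width": opening from 0.0 (shut) to 1.0 (fully open).
Only numpy, scipy, OpenCV 4.12 (cv2) and the standard library are available. Lean on these libraries where they do the work, as an engineer would, in place of code of your own. Each camera call takes 0.05 s, during which the arm holds its last target.

TASK

At the packing bench, first turn the black dial on the grey control box until its white pointer lines up with the orange mark. Then slide every carton waiting on the bench up the ramp, without lifting it clear or tipping it over, until it lies flat and wholly on the loading bed of the taping machine, and when all are loaded press the green start button fully down and let it go. Last, turn the dial back until its pointer lines up with the blue off mark. Do not disturb the tape roll, the parts bin or the pen pot.

Things in the scene. Friction and masses are not known exactly. Their poses are not given: they have to be found in the camera images.
- carton1: cardboard carton, 100 x 100 x 40 mm high, about 0.35 kg, closed, rigid; too wide to grip, slides on its underside. Origin: centre of the underside; z up, x and y along its sides. Absent in some starts (then None)
- carton2: cardboard carton, 100 x 100 x 40 mm high, about 0.35 kg, closed, rigid; too wide to grip, slides on its underside. Origin: centre of the underside; z up, x and y along its sides. Absent in some starts (then None)
- carton3: cardboard carton, 100 x 100 x 40 mm high, about 0.35 kg, closed, rigid; too wide to grip, slides on its underside. Origin: centre of the underside; z up, x and y along its sides. Absent in some starts (then None)
- bed: fixed aluminium loading bed with ramp. Origin: on the bench under the middle of the crest line (yellow stripe), where the ramp meets the flat bed; x = loading direction (up the ramp), y to its left, z up. Ramp: straight, from height 0 at x -110 mm to 22 mm at x 0, 310 mm wide. Flat bed: 22 mm high, from x 0 to the end stop's face at x 270 mm
- bed_middle (a point): middle of the flat bed's top (x 135, y 0, z 22 mm in the bed's axes). Blue side rails 45 mm above the bench, x 30 to 300 mm, inner faces at y -145 and 145 mm; end stop 55 mm high. Grey machine housing 170 mm high (its tape reel up to 275 mm) from x 310 mm on. Room for two cartons one behind the other and two side by side
- panel: fixed grey control box 110 x 170 x 45 mm high on the bench. Origin: centre of the underside; z up; the dial's axis is at x = 0, y = -30 mm, the button at x = 0, y = 55 mm in its axes
- dial (a joint): angle of the dial (rad), growing counter-clockwise seen from above; turns freely round either way without stops, stays where it is left (friction 0.04 N m)
- dial_axis (a point): point on the dial's axis, at the dial's top, 29 mm above the top face of the control box. The dial: a black disc 48 mm across and 8 mm high, with a black grip bar on it, 44 mm long, 13 mm thick, rising from 8 to 29 mm above the box; the bar lies along the pointer's direction, centred on the axis
- pointer (a point): point 30 mm from the dial's axis in the direction of the white pointer (white line along one half of the bar), turns with the dial
- mark (a point): point 30 mm from the dial's axis in the direction of the orange mark, at the same height as the pointer's point; fixed. The dial is set when the two points coincide. It lies 1.7 to 2.8 rad counter-clockwise of the blue mark
- off_mark (a point): point 30 mm from the dial's axis in the direction of the blue off mark, at the same height; fixed on the box
- start_top (a point): centre of the top of the green push button (28 mm across) on the control box; goes down with it
- start (a joint): travel of the button (m): 0 up, 0.006 fully down; spring return, about 5 N fully down
- tape_roll: loose orange roll of tape, 96 mm across, 50 mm high, bystander. Origin: centre of the underside
- parts_bin: loose blue bin with white fittings, 110 x 160 x 70 mm, bystander. Origin: centre of the underside
- pen_pot: loose red pot with pens, 72 mm across, 90 mm high (pens to 108 mm), bystander. Origin: centre of the underside
Not all that is in view belongs to the job. What is shaped like the carton3 but purple is not meant.

How it is judged (in metres and radians):
On the way, in this order (a step that is already met when the one before it is completed fails the run):
1. the dial is set to the mark before any carton is on the bed (horizontal distance between pointer and mark below 0.005 m and x of each of carton1, carton2, carton3 in the frame of bed below 0 m), for 0.3 s.
2. every carton lies flat and wholly on the bed (x of carton1 in the frame of bed between 0.044 and 0.235 m and y of carton1 in the frame of bed between -0.105 and 0.105 m and z of carton1 in the frame of bed between 0.018 and 0.028 m and angle between each of carton1, carton2, carton3's own z axis and vertical below 0.07 rad and x of carton2 in the frame of bed between 0.044 and 0.235 m and y of carton2 in the frame of bed between -0.105 and 0.105 m and z of carton2 in the frame of bed between 0.018 and 0.028 m and x of carton3 in the frame of bed between 0.044 and 0.235 m and y of carton3 in the frame of bed between -0.105 and 0.105 m and z of carton3 in the frame of bed between 0.018 and 0.028 m and linear speed of each of carton1, carton2, carton3 below 0.02 m/s), for 0.2 s.
3. the start button is pressed with all cartons on the bed and the dial on the orange mark (horizontal distance between pointer and mark below 0.005 m and value of joint start above 0.0045 m and x of carton1 in the frame of bed between 0.044 and 0.235 m and y of carton1 in the frame of bed between -0.105 and 0.105 m and z of carton1 in the frame of bed between 0.018 and 0.028 m and angle between each of carton1, carton2, carton3's own z axis and vertical below 0.07 rad and x of carton2 in the frame of bed between 0.044 and 0.235 m and y of carton2 in the frame of bed between -0.105 and 0.105 m and z of carton2 in the frame of bed between 0.018 and 0.028 m and x of carton3 in the frame of bed between 0.044 and 0.235 m and y of carton3 in the frame of bed between -0.105 and 0.105 m and z of carton3 in the frame of bed between 0.018 and 0.028 m), for 0.05 s.
At the end, for the whole second after the job is handed in: The dial's pointer is within 5 mm (at 30 mm radius, about 9 degrees) of the blue off mark; every present carton lies flat (tilt under 0.07 rad) on the bed, its centre at least 44 mm beyond the crest line, between the rails, at rest; the button was pressed (over 4.5 mm) after loading and is up again (all of step 2 and horizontal distance between pointer and off_mark below 0.005 m and value of joint start below 0.0015 m); the robot touches nothing.
It fails at once if the tape roll is disturbed (moved over 30 mm) (distance of tape_roll from where it was at the start of the episode above 0.03 m).
It fails at once if the parts bin is disturbed (moved over 30 mm) (distance of parts_bin from where it was at the start of the episode above 0.03 m).
It fails at once if the pen pot is disturbed (moved over 30 mm) (distance of pen_pot from where it was at the start of the episode above 0.03 m).
It fails at once if a carton is tipped over (over 40 degrees) (angle between any of carton1, carton2, carton3's own z axis and vertical above 0.7 rad).
It fails at once if a carton is lifted clear (underside over 70 mm above the bench) (height (world z) of any of carton1, carton2, carton3 above 0.07 m).
Of carton1, carton2, carton3 only 2 to 3 are there at a start; the rules pass over those that are not, and their reading is None.
At some moment in a run one of carton1, carton2, carton3 may be knocked a few centimetres aside while the robot is not near it.
Once in a run the grip may slacken for a moment while it holds something.
It also fails if it takes over 210 s, if anything falls off the work surface, if the arm or the gripper's body presses on something with over 40 N, if the wrist force passes 120 N, or if a joint passes its speed limit or range.

## Working session

There is one attempt and no reset: what is moved stays moved. The work goes in short steps, Python scripts to look and compute and a tool call to move; the robot and the scene stay as the last step left them, time stands still between calls to the robot, and variables do not carry over. Pictures are saved under pics/ and viewed, and the job is handed in when it is done.

Besides the shell and the picture viewer there is one more tool, called after ">>>" as name(argument=value, ...) on one line, values as JSON. play_rows: Moves the arm, as the interface text tells. Its arguments: {"type":"object","properties":{"steps":{"type":"array","items":{"type":"array"}},"claw":{"type":"number"}},"required":["steps"]}

```bash
mkdir -p pics; python3 - <<'E'
from workcell import telemetry, cams, ctrl
import cv2,numpy as np
s=telemetry.observe()
print({k:(np.round(v,3).tolist()) for k,v in s.items()}, ctrl.pinch_z)
for n in ("scene","top"):
    p=cams.grab_frame(n)
    cv2.imwrite(f"pics/{n}0.png",p["image"][:,:,::-1])
    print(n,p["mtx"],p["distortion"],p["xyz"],p["attitude"])
    for t in ["carton1","carton2","carton3","bed","bed_middle","panel","dial_axis","pointer","mark","off_mark","start_top","tape_roll","parts_bin","pen_pot"]:
        try:print(t,[(np.round(d["centre"],3).tolist(),round(d["score"],2)) for d in cams.place_of(p,t)])
        except Exception as e: print(t,e)
E
```

```text
{'time_s': 0.0, 'joints': [72.32, 6.674, 82.635, -0.001, 90.757, -2.166], 'qd': [-0.039, -0.025, 0.003, -0.052, 0.076, -0.016], 'effort': [-0.001, -72.127, -62.261, 0.078, 0.024, -0.0], 'ee_pos': [0.18, 0.65, 0.218], 'tcp_rot': [[-0.0, 0.267, 0.964], [-0.001, 0.964, -0.267], [-1.0, -0.001, -0.0]], 'force': [-0.055, 0.221, -0.447], 'torque': [-0.016, -0.002, 0.036], 'width': 1.0} 0.0188
scene [[476.34631448   0.         324.12577097]
 [  0.         476.34631448 194.62592571]
 [  0.           0.           1.        ]] [-0.02529692  0.          0.          0.          0.        ] [ 1.40287504 -0.06626301  1.11959062] [[-5.15731375e-02  7.66060615e-01 -6.40695985e-01]
 [ 9.98669133e-01  3.92926305e-02 -3.34073637e-02]
 [-4.17435062e-04 -6.41566226e-01 -7.67067535e-01]]
carton1 [([0.465, -0.546, -0.002], 0.95), ([0.292, -0.446, -0.002], 0.85), ([0.575, -0.264, 0.063], 0.74), ([0.436, -0.322, -0.0], 0.73)]
carton2 [([0.465, -0.546, -0.002], 0.95), ([0.292, -0.446, -0.002], 0.85), ([0.575, -0.264, 0.063], 0.74), ([0.436, -0.322, -0.0], 0.73)]
carton3 [([0.465, -0.546, -0.002], 0.95), ([0.29
[... 1479 characters left out ...]
 ([0.464, -0.548, -0.001], 0.66), ([0.599, -0.317, 0.056], 0.39)]
bed [([0.506, 0.147, 0.002], 0.94), ([0.769, -0.066, -0.0], 0.2)]
bed_middle [([0.496, 0.28, 0.025], 0.75), ([0.769, -0.069, -0.002], 0.58)]
panel [([0.587, -0.32, -0.002], 0.9)]
dial_axis [([0.591, -0.342, 0.073], 0.69)]
pointer [([0.62, -0.361, 0.054], 0.74), ([0.73, -0.244, 0.001], 0.37)]
mark [([0.597, -0.314, 0.055], 0.86)]
off_mark [([0.618, -0.358, 0.054], 0.9), ([0.585, -0.318, -0.004], 0.15)]
start_top [([0.574, -0.264, 0.069], 0.53), ([0.77, -0.069, -0.003], 0.31)]
tape_roll [([0.765, 0.151, 0.0], 0.85)]
parts_bin [([0.771, -0.07, -0.001], 0.57), ([0.584, -0.089, -0.0], 0.15)]
pen_pot [([0.731, -0.242, 0.004], 0.85)]
```

View pics/scene0.png

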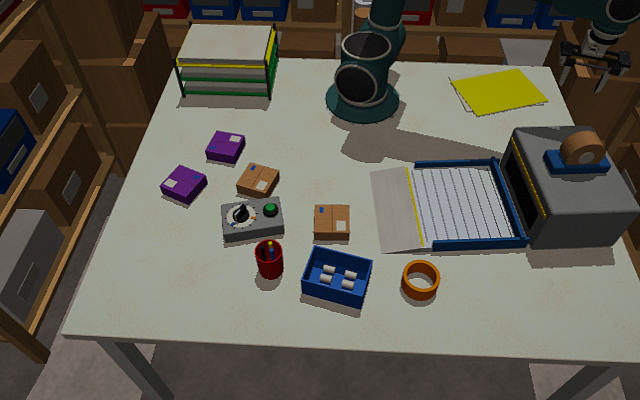

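View pics/top0.png

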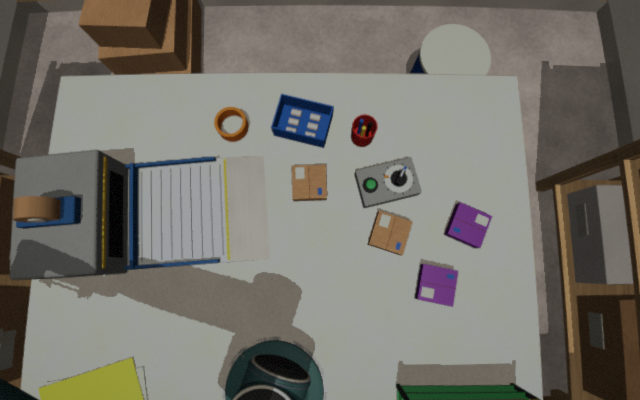

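Scene shows brown cartons at (258,180) and (332,222), with purple look-alikes at (225,147) and (184,184). Only two brown ones are present. Next I'll make rectified enlargements to measure the angles.

```bash
cat > h.py <<'E'
from workcell import telemetry, cams, ctrl
import cv2,numpy as np
def proj(p,P):
    R=np.array(p["attitude"]);t=np.array(p["xyz"])
    rv,_=cv2.Rodrigues(R.T)
    return cv2.projectPoints(np.array(P,float).reshape(-1,1,3),rv,-R.T@t,np.array(p["mtx"]),np.array(p["distortion"]))[0].reshape(-1,2)
def ortho(p,x0,x1,y0,y1,z,s):
    # image: columns = -y (right = -y), rows up = +x ; s px per m
    xs=np.arange(x1,x0,-1/s);ys=np.arange(y1,y0,-1/s)
    X,Y=np.meshgrid(xs,ys,indexing='ij')
    uv=proj(p,np.stack([X,Y,np.full_like(X,z)],-1).reshape(-1,3)).reshape(*X.shape,2).astype(np.float32)
    return cv2.remap(p["image"],uv[...,0],uv[...,1],cv2.INTER_CUBIC)
def ray(p,u,v,z):
    q=cv2.undistortPoints(np.array([[[u,v]]],float),np.array(p["mtx"]),np.array(p["distortion"]))[0,0]
    d=np.array(p["attitude"])@[q[0],q[1],1];t=np.array(p["xyz"])
    return t+d*(z-t[2])/d[2]
def st():
    s=telemetry.observe()
    print("t",round(s["time_s"],2),"pos",np.round(s["ee_pos"],4),"yaw_y",round(np.degrees(np.arctan2(s["tcp_rot"][1][1],s["tcp_rot"][0][1])),2),"F",np.round(s["force"],1),"w",round(s["width"],3),"j",np.round(s["joints"],1))
def cartons(p):
    for t in ["carton1"]:
        for d in cams.place_of(p,t): print(t,np.round(d["centre"],3),round(d["score"],2))
E
python3 - <<'E'
from h import *
a=cams.grab_frame("scene");b=cams.grab_frame("top")
r=[]
for p in (a,b):
    r.append(np.vstack([ortho(p,.53,.65,-.42,-.24,z,2000) for z in (.045,.074)]))
im=np.hstack(r);print(im.shape);cv2.imwrite("pics/dial0.png",im[:,:,::-1])
r=np.hstack([ortho(p,.37,.65,-.40,-.02,.04,1000) for p in (a,b)])
cv2.imwrite("pics/cart0.png",r[:,:,::-1])
r=np.vstack([ortho(p,.32,.69,-.01,.45,.022,800) for p in (a,b)])
cv2.imwrite("pics/bed0.png",r[:,:,::-1])
E
```

```text
(480, 720, 3)
```

View pics/dial0.png

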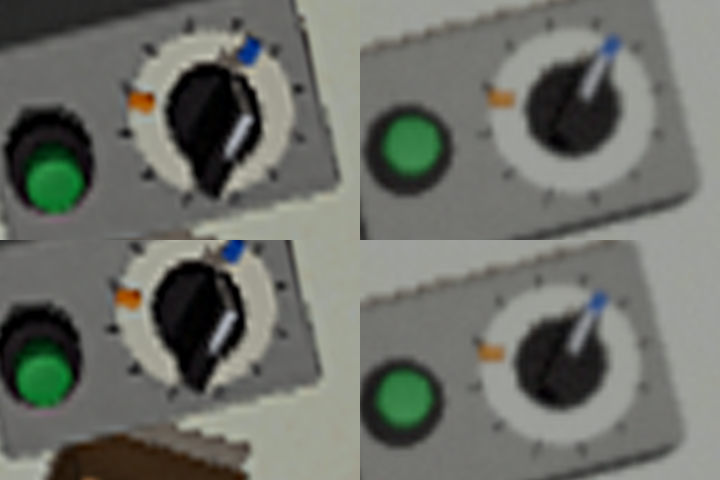

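View pics/cart0.png

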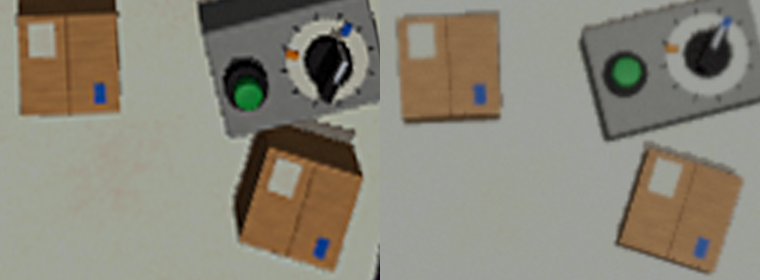

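View pics/bed0.png

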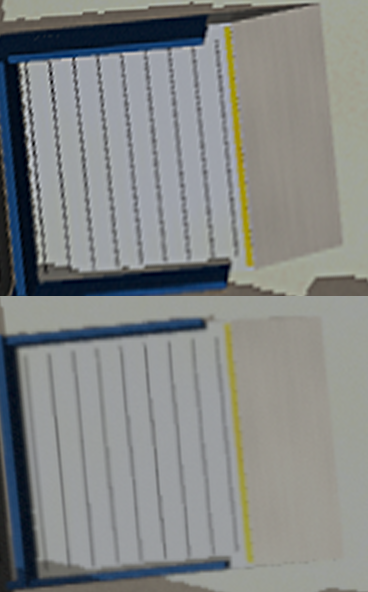

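Two views agree on these dial measurements:
- The ring centre is at world (0.594, -0.345).
- Blue is at -31° and orange at about 81.5°, so 113° counter-clockwise. That fits the stated 1.7–2.8 rad.
- The pointer starts near blue.

I'll rise and travel to the dial now.

>>> play_rows(steps=[[[-40, 0, 0], 0], [[-40, 0, 0], 0], [[0, -30.3, 23.7], 0], [[0, -30.3, 23.7], 0], [[0, -30.3, 23.7], 0], [[0, -30.3, 23.7], 0], [[0, -30.3, 23.7], 0], [[0, -30.3, 23.7], 0], [[0, -30.3, 23.7], 0], [[0, -30.3, 23.7], 0], [[0, -30.3, 23.7], 0], [[0, -30.3, 23.7], 0]], claw=60)

```text
time_s: 2.6
ee_pos: [0.328, 0.2933, 0.2989]
tcp_rot: [[0.001, 0.267, 0.964], [0.0, 0.964, -0.267], [-1.0, 0.001, 0.0]]
force: [0.7, 0.5, 0.6]
width: 0.642
```

>>> play_rows(steps=[[[0, -30.3, 23.7], 0], [[0, -30.3, 23.7], 0], [[0, -30.3, 23.7], 0], [[0, -30.3, 23.7], 0], [[0, -30.3, 23.7], 0], [[0, -30.3, 23.7], 0], [[0, -30.3, 23.7], 0], [[0, -30.3, 23.7], 0], [[0, -30.3, 23.7], 0], [[0, -30.3, 23.7], 0], [[0, -30.3, 23.7], 0], [[0, -30.3, 23.7], 0]])

```text
time_s: 3.6
ee_pos: [0.5049, -0.1335, 0.2988]
tcp_rot: [[0.001, 0.268, 0.963], [-0.0, 0.963, -0.268], [-1.0, 0.0, 0.001]]
force: [0.7, 1.6, -0.3]
width: 0.645
```

>>> play_rows(steps=[[[0, -30.3, 23.7], 0], [[0, -30.3, 23.7], 0], [[0, -30.3, 23.7], 0], [[0, -30.3, 23.7], 0], [[0, -30.3, 23.7], 0], [[0, -30.3, 23.7], 0], [[0, 0, 0], 7], [[0, 0, 0], 7], [[0, 0, 0], 7], [[0, 0, 0], 7], [[0, 0, 0], 7], [[0, 0, 0], 7]])

```text
time_s: 4.6
ee_pos: [0.5931, -0.3446, 0.2986]
tcp_rot: [[-0.0, 0.847, 0.532], [0.0, 0.532, -0.847], [-1.0, -0.0, -0.0]]
force: [-0.1, 0.0, -0.4]
width: 0.648
```

>>> play_rows(steps=[[[0, 0, 0], 7], [[0, 0, 0], 7], [[0, 0, 0], 7], [[0, 0, 0], 7], [[0, 0, 0], 7], [[0, 0, 0], 7], [[0, 0, 0], 7], [[0, 0, 0], 7], [[0, 0, 0], 7], [[0, 0, 0], 7], [[0, 0, 0], 7], [[0, 0, 0], 7]])

```text
time_s: 5.6
ee_pos: [0.593, -0.3446, 0.2986]
tcp_rot: [[-0.0, 0.618, -0.787], [0.0, -0.787, -0.618], [-1.0, -0.0, -0.0]]
force: [0.2, 0.4, -0.3]
width: 0.644
```

>>> play_rows(steps=[[[0, 0, 0], 7], [[0, 0, 0], 7], [[0, 0, 0], 7], [[0, 0, 0], 7], [[0, 0, 0], 7], [[0, 0, 0], 7], [[0, 0, 0], 7], [[0, 0, 0], 7], [[0, 0, 0], 7], [[0, 0, 0], 6], [[0, 0, 0], 0], [[0, 0, 0], 0]])

```text
time_s: 6.6
ee_pos: [0.593, -0.3446, 0.2987]
tcp_rot: [[0.0, -0.505, -0.863], [0.0, -0.863, 0.505], [-1.0, -0.0, -0.0]]
force: [-0.2, 0.0, -0.0]
width: 0.645
```

```bash
cat >> h.py <<'E'
def go(x,y,z,yaw=None,cap=38.):
    s=telemetry.observe();c=np.array(s["ee_pos"]);R=np.array(s["tcp_rot"])
    d=R.T@(np.array([x,y,z])-c)*1000
    th=np.degrees(np.arctan2(R[1,1],R[0,1]))
    n=int(np.ceil(np.linalg.norm(d)/cap)) or 1
    print("shift",np.round(d,1),"rows",n,"per",np.round(d/n,2), "roll",None if yaw is None else round((th-yaw+180)%360-180,2))
E
python3 -c "
from h import *
st();go(.594,-.345,.12,-121)"
```

```text
t 6.6 pos [ 0.593  -0.3446  0.2987] yaw_y -120.32 F [-0.2  0.  -0. ] w 0.645 j [-32.3   7.5  74.3   0.   98.2  88. ]
shift [ 1.787e+02 -1.000e-01 -1.000e+00] rows 5 per [ 3.573e+01 -3.000e-02 -2.100e-01] roll 0.68
```

>>> play_rows(steps=[[[40, 0, -1], 0.7], [[40, 0, 0], 0], [[40, 0, 0], 0], [[40, 0, 0], 0], [[30, 0, 0], 0], [[20, 0, 0], 0], [[15, 0, 0], 0], [[10, 0, 0], 0], [[5, 0, 0], 0], [[0, 0, 0], 0]], claw=50)

```text
time_s: 7.43
ee_pos: [0.5939, -0.3451, 0.0584]
tcp_rot: [[-0.0, -0.517, -0.856], [0.0, -0.856, 0.517], [-1.0, -0.0, 0.0]]
force: [-0.2, 0.2, 0.6]
width: 0.541
```

```bash
python3 -c "
from h import *
st()
a=cams.grab_frame('scene');b=cams.grab_frame('top')
r=np.hstack([ortho(p,.53,.65,-.42,-.24,.06,2000) for p in (a,b)])
cv2.imwrite('pics/d1.png',r[:,:,::-1])"
```

```text
t 7.43 pos [ 0.5939 -0.3451  0.0584] yaw_y -121.16 F [-0.2  0.2  0.6] w 0.541 j [-32.3  12.9  90.7  -0.   76.4  88.9]
```

View pics/d1.png

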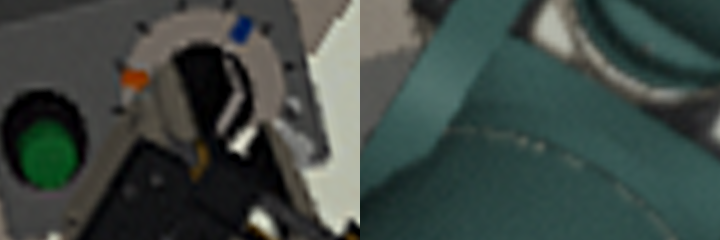

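The fingers straddle the bar in the scene view, around (200,110) of the crop, so I'll close on it.

>>> play_rows(steps=[[[0, 0, 0], 0], [[0, 0, 0], 0], [[0, 0, 0], 0], [[0, 0, 0], 0], [[0, 0, 0], 0], [[0, 0, 0], 0], [[0, 0, 0], 0], [[0, 0, 0], 0]], claw=0)

```text
time_s: 8.2
ee_pos: [0.5937, -0.3453, 0.0587]
tcp_rot: [[-0.0, -0.518, -0.855], [-0.0, -0.855, 0.518], [-1.0, 0.001, 0.0]]
force: [-3.5, -1.7, 1.7]
width: 0.137
```

>>> play_rows(steps=[[[0, 0, 0], -7], [[0, 0, 0], -7], [[0, 0, 0], -7], [[0, 0, 0], -7], [[0, 0, 0], -7], [[0, 0, 0], -7], [[0, 0, 0], -7], [[0, 0, 0], -7]])

```text
time_s: 8.87
ee_pos: [0.5937, -0.3456, 0.0588]
tcp_rot: [[-0.0, 0.424, -0.905], [-0.001, -0.905, -0.424], [-1.0, 0.001, 0.001]]
force: [-2.9, -4.5, 1.0]
width: 0.139
```

>>> play_rows(steps=[[[0, 0, 0], -7], [[0, 0, 0], -7], [[0, 0, 0], -7], [[0, 0, 0], -7], [[0, 0, 0], -7], [[0, 0, 0], -7], [[0, 0, 0], -7], [[0, 0, 0], -7], [[0, 0, 0], -1], [[0, 0, 0], 0], [[0, 0, 0], 0]])

```text
time_s: 9.78
ee_pos: [0.5939, -0.3455, 0.0588]
tcp_rot: [[0.0, 0.989, -0.147], [-0.001, -0.147, -0.989], [-1.0, 0.0, 0.001]]
force: [-1.0, -5.6, 0.3]
width: 0.134
```

```bash
python3 -c "
from h import *
st()
a=cams.grab_frame('scene')
r=ortho(a,.53,.65,-.42,-.24,.06,3000)
cv2.imwrite('pics/d2.png',r[:,:,::-1])"
```

```text
t 9.78 pos [ 0.5939 -0.3455  0.0588] yaw_y -8.48 F [-1.  -5.6  0.3] w 0.134 j [-32.3  12.9  90.7  -0.   76.4 -23.8]
```

View pics/d2.png

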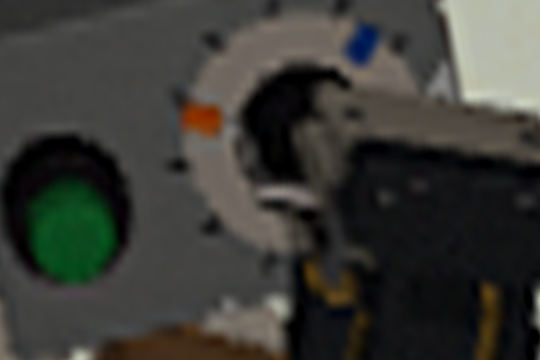

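>>> play_rows(steps=[[[0, 0, 0], 0], [[0, 0, 0], 0], [[0, 0, 0], 0], [[0, 0, 0], 0], [[-20, 0, 0], 0], [[-40, 0, 0], 0], [[-40, 0, 0], 0], [[-40, 0, 0], 0], [[0, -5, -38], 0], [[0, -5, -38], 0], [[0, -5, -38], 0], [[0, -5, -38], 0]], claw=50)

```text
time_s: 10.83
ee_pos: [0.5955, -0.1902, 0.1988]
tcp_rot: [[0.0, 0.99, -0.144], [0.0, -0.144, -0.99], [-1.0, 0.0, -0.0]]
force: [-0.1, -0.3, 0.5]
width: 0.536
```

```bash
python3 -c "
from h import *
st()
a=cams.grab_frame('scene');b=cams.grab_frame('top')
for p in (a,b):
  cartons(p)
  for t in ('pointer','mark','dial_axis','off_mark'): print(t,[(np.round(d['centre'],3),round(d['score'],2)) for d in cams.place_of(p,t)])
r=np.hstack([np.vstack([ortho(p,.54,.65,-.41,-.28,z,2800) for z in (.045,.074)]) for p in (a,b)])
cv2.imwrite('pics/d3.png',r[:,:,::-1])
cv2.imwrite('pics/t3.png',b['image'][:,:,::-1])"
```

```text
t 10.83 pos [ 0.5955 -0.1902  0.1988] yaw_y -8.3 F [-0.1 -0.3  0.5] w 0.536 j [-20.1   0.8  90.6   0.   88.6 -11.8]
carton1 [ 0.585 -0.086 -0.002] 0.94
carton1 [ 0.437 -0.322  0.001] 0.9
carton1 [ 0.295 -0.448 -0.001] 0.62
carton1 [ 0.464 -0.549  0.001] 0.6
carton1 [ 0.505  0.148 -0.   ] 0.2
carton1 [0.492 0.282 0.021] 0.19
carton1 [ 0.74  -0.247  0.002] 0.15
pointer [(array([ 0.597, -0.317,  0.048]), 0.53), (array([ 0.738, -0.242,  0.002]), 0.26)]
mark [(array([ 0.596, -0.314,  0.051]), 0.76)]
dial_axis [(array([ 0.597, -0.344,  0.074]), 0.55)]
off_mark [(array([ 0.619, -0.362,  0.054]), 0.85), (array([ 0.599, -0.313,  0.052]), 0.53), (array([ 0.437, -0.32 , -0.002]), 0.51)]
carton1 [ 0.438 -0.321  0.   ] 0.92
carton1 [ 0.297 -0.449 -0.003] 0.74
carton1 [ 0.465 -0.55  -0.002] 0.61
carton1 [0.766 0.15  0.003] 0.45
pointer [(array([ 0.6  , -0.319,  0.055]), 0.61)]
mark [(array([ 0.6  , -0.314,  0.054]), 0.75)]
dial_axis [(array([ 0.594, -0.344,  0.074]), 0.58)]
off_mark []
```

View pics/d3.png

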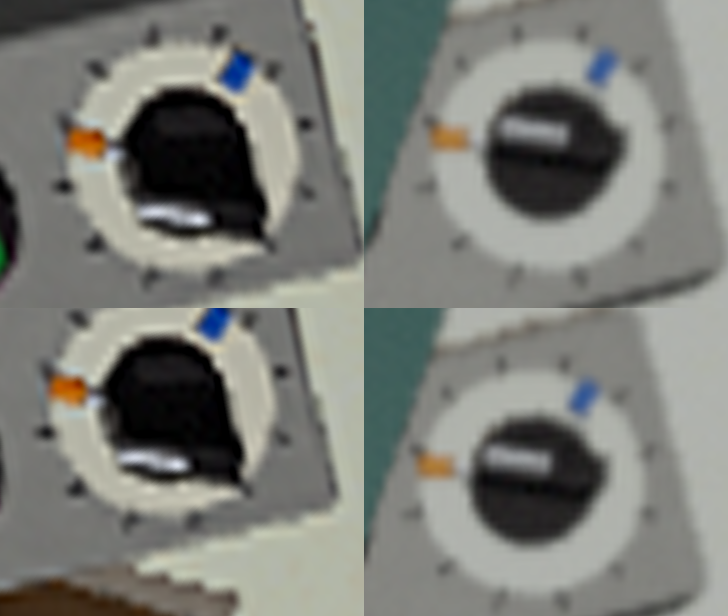

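View pics/t3.png

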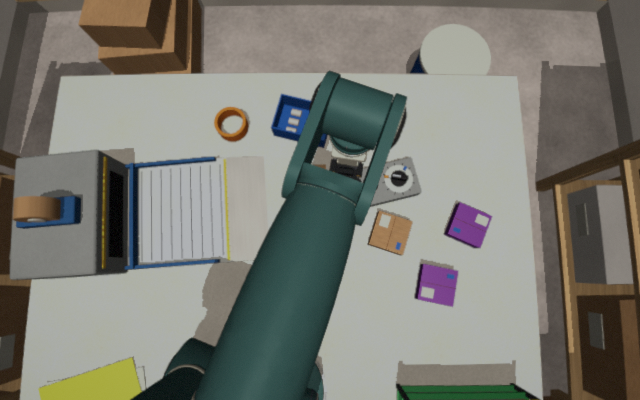

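Two views put the pointer at about 83° and the orange mark at 80–84°, which is inside the ±9.5° tolerance. Next is the nearer carton, brown at scene pixel (332,222) and world (0.586, -0.088). I'll drop in behind it.

>>> play_rows(steps=[[[0, 0, 0], -6.7], [[0, 0, 0], -6.7], [[0, -1.3, -25.4], 0], [[40, 0, 0], 0], [[40, 0, 0], 0], [[40, 0, 0], 0], [[37, 0, 0], 0], [[20, 0, 0], 0], [[10, 0, 0], 0], [[0, 0, 0], 0]], claw=60)

```text
time_s: 12.27
ee_pos: [0.5912, -0.1665, 0.0095]
tcp_rot: [[-0.003, 0.996, 0.09], [0.001, 0.09, -0.996], [-1.0, -0.003, -0.001]]
force: [-0.5, 0.3, -0.3]
width: 0.646
```

```bash
cat >> h.py <<'E'
BO=np.array([.505,.149]);BX=np.array([-.089,.996]);BY=np.array([-.996,-.089])
def bed(x,y):
    d=np.array([x,y])-BO; return np.round([d@BX,d@BY],3)
E
python3 -c "
from h import *
st();s=telemetry.observe();print(bed(*s['ee_pos'][:2]))
a=cams.grab_frame('scene')
for d in cams.place_of(a,'carton1'): print(d['centre'],bed(*d['centre'][:2]),d['score'])
cv2.imwrite('pics/s4.png',a['image'][80:320,100:500,::-1].repeat(2,0).repeat(2,1))"
```

```text
t 12.27 pos [ 0.5912 -0.1665  0.0095] yaw_y 5.17 F [-0.5  0.3 -0.3] w 0.646 j [-18.1   7.  102.3  -0.   70.9 -23.3]
[-0.322 -0.058]
[0.4631, -0.5491, 0.0007] [-0.692  0.104] 0.93
[0.4396, -0.3199, 0.003] [-0.461  0.107] 0.7
[0.292, -0.4482, -0.0029] [-0.576  0.265] 0.65
[0.5863, -0.085, -0.0041] [-0.24 -0.06] 0.6
```

View pics/s4.png

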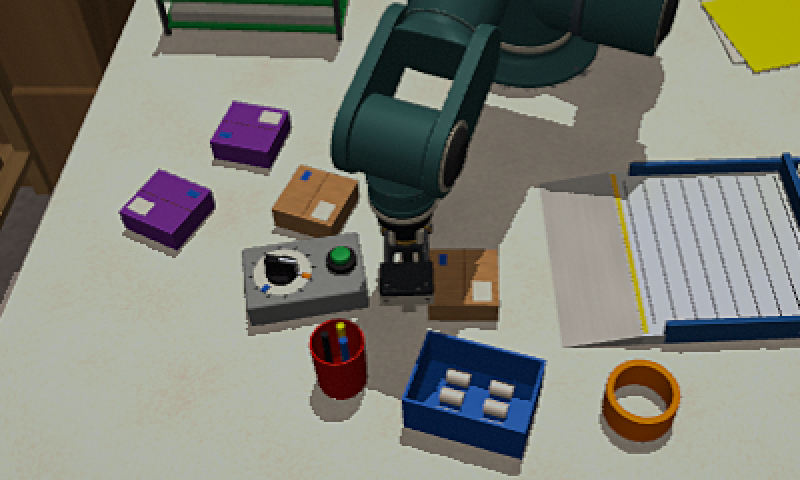

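The gripper is right behind the brown carton at crop (465,280), and everything else is clear. I'll push along the bench, then up the ramp.

>>> play_rows(steps=[[[-2, 0, -12], 0], [[0, 0, -18], 0], [[0, 0, -20], 0], [[0, 0, -20], 0], [[0, 0, -20], 0], [[0, 0, -20], 0], [[0, 0, -20], 0], [[0, 0, -20], 0], [[0, 0, -20], 0], [[0, 0, -20], 0], [[0, 0, -10], 0]])

```text
time_s: 13.28
ee_pos: [0.575, 0.0342, 0.0162]
tcp_rot: [[0.004, 0.996, 0.091], [-0.001, 0.091, -0.996], [-1.0, 0.003, 0.001]]
force: [0.9, -13.1, 9.4]
width: 0.649
```

```bash
cat > chk.py <<'E'
import sys
from h import *
st();s=telemetry.observe();print(bed(*s['ee_pos'][:2]))
for n in sys.argv[2:]:
    a=cams.grab_frame(n)
    for d in cams.place_of(a,'carton1'): print(n,np.round(d['centre'],3),bed(*d['centre'][:2]),round(d['score'],2))
    cv2.imwrite(f'pics/{sys.argv[1]}_{n}.png',a['image'][:,:,::-1])
E
python3 chk.py p1 scene
```

```text
t 13.28 pos [0.575  0.0342 0.0162] yaw_y 5.25 F [  0.9 -13.1   9.4] w 0.649 j [ 9.000e-01  1.800e+00  1.072e+02 -1.000e-01  7.080e+01 -4.300e+00]
[-0.121 -0.06 ]
scene [ 0.439 -0.32   0.002] [-0.461  0.108] 0.89
scene [0.569 0.101 0.01 ] [-0.053 -0.059] 0.83
scene [ 0.294 -0.449 -0.001] [-0.577  0.264] 0.8
scene [ 0.465 -0.548 -0.001] [-0.691  0.102] 0.78
```

View pics/p1_scene.png

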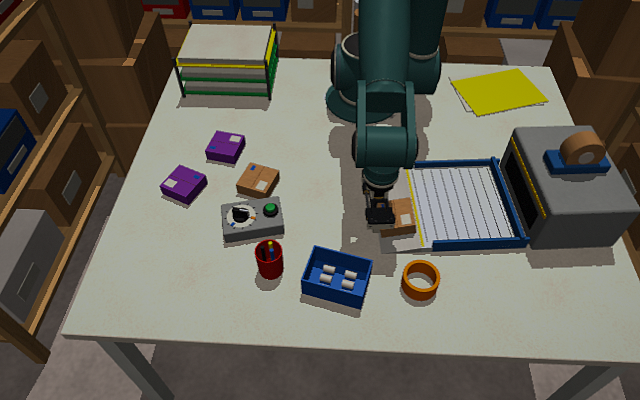

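>>> play_rows(steps=[[[-3, 0, -15], 0], [[-3, 0, -15], 0], [[-3, 0, -15], 0], [[-3, 0, -15], 0], [[-3, 0, -15], 0], [[-3, 0, -15], 0], [[-3, 0, -15], 0], [[-1.5, 0, -15], 0], [[0, 0, -15], 0], [[0, 0, -15], 0], [[0, 0, -15], 0], [[0, 0, -10], 0]])

```text
time_s: 14.38
ee_pos: [0.5587, 0.2079, 0.0371]
tcp_rot: [[0.001, 0.996, 0.09], [0.0, 0.09, -0.996], [-1.0, 0.001, -0.0]]
force: [0.6, -3.5, 2.2]
width: 0.644
```

```bash
python3 chk.py p2 scene
```

```text
t 14.38 pos [0.5587 0.2079 0.0371] yaw_y 5.19 F [ 0.6 -3.5  2.2] w 0.644 j [ 18.    3.1 103.7  -0.   73.1  12.8]
[ 0.054 -0.059]
scene [ 0.463 -0.549 -0.002] [-0.691  0.104] 0.96
scene [0.552 0.265 0.02 ] [ 0.112 -0.057] 0.88
scene [ 0.294 -0.449 -0.   ] [-0.576  0.263] 0.82
scene [ 0.439 -0.323  0.001] [-0.464  0.108] 0.56
scene [ 0.588 -0.314 -0.003] [-0.468 -0.041] 0.27
scene [ 0.597 -0.315  0.053] [-0.471 -0.05 ] 0.19
```

View pics/p2_scene.png

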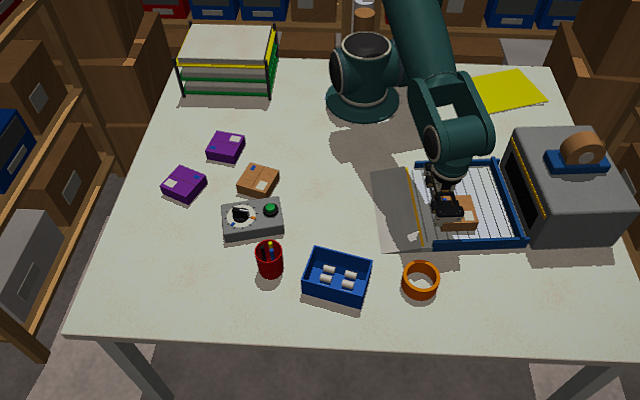

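The carton is flat on the bed at bed (0.112, -0.057) and height about 0.020. I'll nudge it 20 mm deeper, retreat, rise and travel behind the second brown carton.

>>> play_rows(steps=[[[0, 0, -10], 0], [[0, 0, -10], 0], [[0, 0, 0], 0], [[0, 0, 20], 0], [[-40, 0, 10], 0], [[-40, 0, 0], 0], [[-40, 0, 0], 0], [[-30, 0, 0], 4.2], [[0, -7.5, 36.4], 0], [[0, -7.5, 36.4], 0], [[0, -7.5, 36.4], 0], [[0, -7.5, 36.4], 0]])

```text
time_s: 15.48
ee_pos: [0.5311, 0.0494, 0.1862]
tcp_rot: [[0.0, 1.0, 0.018], [0.0, 0.018, -1.0], [-1.0, 0.0, -0.0]]
force: [0.8, -0.0, -0.3]
width: 0.644
```

>>> play_rows(steps=[[[0, -7.5, 36.4], 0], [[0, -7.5, 36.4], 0], [[0, -7.5, 36.4], 0], [[0, -7.5, 36.4], 0], [[0, -7.5, 36.4], 0], [[0, -7.5, 36.4], 0], [[0, -7.5, 36.4], 0], [[0, -7.5, 36.4], 0], [[0, -7.5, 36.4], 0], [[0, -7.5, 36.4], 0], [[0, -7.5, 36.4], 0], [[0, -7.5, 36.4], 0]])

```text
time_s: 16.48
ee_pos: [0.4484, -0.3894, 0.1861]
tcp_rot: [[0.0, 1.0, 0.017], [0.0, 0.017, -1.0], [-1.0, 0.0, -0.0]]
force: [0.9, 0.2, -0.8]
width: 0.643
```

```bash
python3 chk.py p3 scene top; python3 -c "
from h import *
go(.442,-.415,.015,1)"
```

```text
t 16.48 pos [ 0.4484 -0.3894  0.1861] yaw_y 0.97 F [ 0.9  0.2 -0.8] w 0.643 j [-43.4  -2.9  95.3   0.   87.5 -44.4]
[-0.531  0.104]
scene [ 0.439 -0.322 -0.001] [-0.463  0.108] 0.94
scene [ 0.295 -0.452 -0.002] [-0.579  0.263] 0.89
scene [ 0.463 -0.548 -0.002] [-0.691  0.103] 0.82
scene [0.55  0.288 0.019] [ 0.135 -0.057] 0.66
scene [ 0.62  -0.36   0.055] [-0.517 -0.069] 0.66
scene [0.495 0.284 0.021] [ 0.135 -0.002] 0.64
top [0.548 0.287 0.021] [ 0.133 -0.055] 0.89
top [ 0.436 -0.324 -0.002] [-0.465  0.111] 0.65
top [ 0.463 -0.549 -0.002] [-0.691  0.104] 0.56
top [0.49  0.278 0.022] [0.13  0.003] 0.52
top [0.763 0.149 0.002] [-0.023 -0.257] 0.27
shift [170.6  -7.1  27. ] rows 5 per [34.12 -1.42  5.4 ] roll -0.12
```

View pics/p3_scene.png

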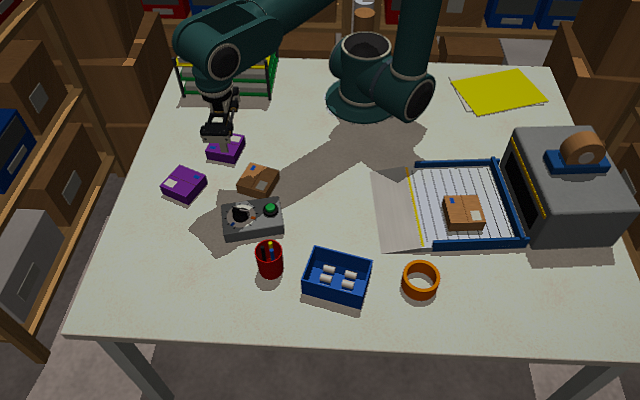

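The first carton rests at bed (0.134, -0.056). The second brown carton, at scene pixel (258,180), is unmoved. I'll descend behind it.

>>> play_rows(steps=[[[0, -7, 27], 0], [[40, 0, 0], 0], [[40, 0, 0], 0], [[40, 0, 0], 0], [[30, 0, 0], 0], [[15, 0, 0], 0], [[5, 0, 0], 0], [[0, 0, -15], 0], [[0, 0, -12], 0], [[0, 0, -12], 0], [[0, 0, -12], 0], [[0, 0, 0], 0]])

```text
time_s: 17.68
ee_pos: [0.4423, -0.3616, 0.0174]
tcp_rot: [[0.001, 1.0, 0.019], [-0.001, 0.019, -1.0], [-1.0, 0.001, 0.001]]
force: [-0.4, -0.3, -0.3]
width: 0.646
```

```bash
python3 chk.py p4 scene; python3 -c "
from h import *
a=cams.grab_frame('scene')
cv2.imwrite('pics/p4b.png',ortho(a,.35,.65,-.46,-.16,.04,1800)[:,:,::-1])"
```

```text
t 17.68 pos [ 0.4423 -0.3616  0.0174] yaw_y 1.07 F [-0.4 -0.3 -0.3] w 0.646 j [-41.8   1.2 107.7   0.   71.1 -42.9]
[-0.503  0.108]
scene [ 0.433 -0.308  0.002] [-0.449  0.112] 0.85
scene [ 0.291 -0.449 -0.002] [-0.577  0.266] 0.82
scene [ 0.462 -0.546  0.   ] [-0.689  0.104] 0.73
scene [0.55 0.29 0.02] [ 0.136 -0.057] 0.66
```

View pics/p4b.png

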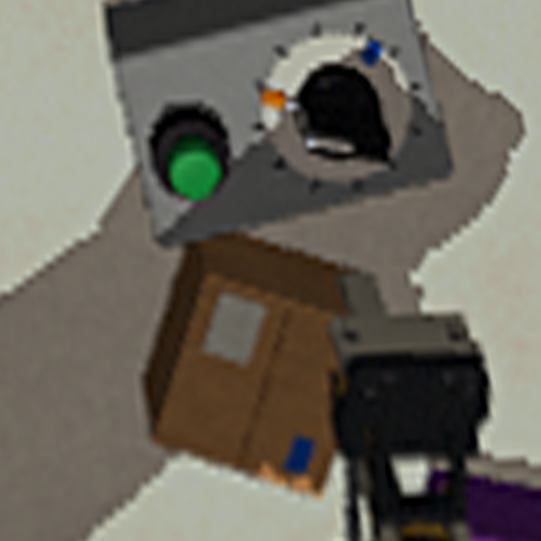

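>>> play_rows(steps=[[[3, 0, -10], 0], [[0, 0, -10], 0], [[0, 0, -10], 0], [[0, 0, -10], 0], [[0, 0, 0], 0]])

```text
time_s: 18.25
ee_pos: [0.4411, -0.3219, 0.013]
tcp_rot: [[-0.0, 1.0, 0.018], [0.001, 0.018, -1.0], [-1.0, -0.0, -0.001]]
force: [-0.6, -0.3, 0.2]
width: 0.649
```

```bash
python3 chk.py p5 scene; python3 -c "
from h import *
a=cams.grab_frame('scene')
cv2.imwrite('pics/p5b.png',ortho(a,.35,.65,-.46,-.16,.04,1800)[:,:,::-1])"
```

```text
t 18.25 pos [ 0.4411 -0.3219  0.013 ] yaw_y 1.02 F [-0.6 -0.3  0.2] w 0.649 j [-38.8  -1.6 110.9   0.   70.8 -39.8]
[-0.463  0.106]
scene [ 0.463 -0.549 -0.   ] [-0.691  0.104] 0.84
scene [ 0.431 -0.265  0.001] [-0.405  0.11 ] 0.78
scene [0.55  0.288 0.021] [ 0.135 -0.057] 0.64
scene [ 0.291 -0.448 -0.   ] [-0.575  0.266] 0.6
```

View pics/p5b.png

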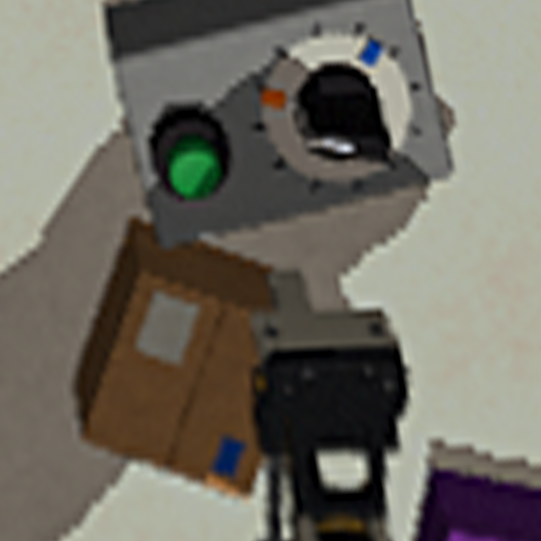

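>>> play_rows(steps=[[[0, 0, -10], 0], [[0, 0, -12], 0], [[0, 0, -12], 0], [[0, 0, -12], 0], [[0, 0, 0], 0]])

```text
time_s: 18.82
ee_pos: [0.4402, -0.2752, 0.013]
tcp_rot: [[-0.0, 1.0, 0.018], [0.001, 0.018, -1.0], [-1.0, -0.0, -0.001]]
force: [0.1, 0.4, 0.9]
width: 0.645
```

```bash
python3 chk.py p6 scene; python3 -c "
from h import *
a=cams.grab_frame('scene')
cv2.imwrite('pics/p6b.png',ortho(a,.35,.65,-.36,-.06,.04,1800)[:,:,::-1])"
```

```text
t 18.82 pos [ 0.4402 -0.2752  0.013 ] yaw_y 1.05 F [0.1 0.4 0.9] w 0.645 j [-34.8  -5.1 114.2   0.   70.9 -35.9]
[-0.417  0.102]
scene [ 0.464 -0.546 -0.001] [-0.688  0.102] 0.87
scene [0.549 0.289 0.021] [ 0.135 -0.056] 0.75
scene [ 0.43  -0.221  0.001] [-0.362  0.107] 0.68
scene [ 0.294 -0.449  0.002] [-0.577  0.264] 0.64
```

View pics/p6b.png

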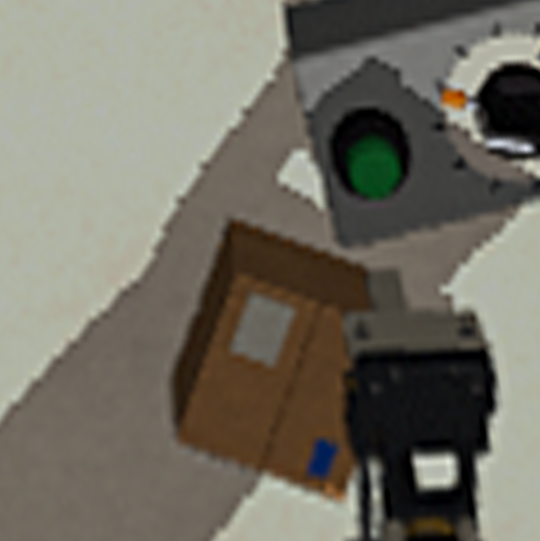

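The carton's rear corner has lodged between the open fingers, so it won't square up. I'll back off, turn to match its rear face (yaw about -18°) and steer it while pushing.

>>> play_rows(steps=[[[0, 0, 20], 0], [[0, 0, 20], 0], [[0, 0, 0], 6.4], [[0, 0, 0], 6.4], [[0, 0, 0], 6.2], [[0, -20, 0], 0], [[0, -15, 0], 0], [[0, 0, 0], 0]])

```text
time_s: 19.63
ee_pos: [0.4061, -0.3064, 0.0127]
tcp_rot: [[-0.001, 0.951, -0.31], [0.001, -0.31, -0.951], [-1.0, -0.001, -0.0]]
force: [-0.2, 0.1, -0.0]
width: 0.645
```

```bash
python3 chk.py p7 scene top; python3 -c "
from h import *
a=cams.grab_frame('scene');b=cams.grab_frame('top')
cv2.imwrite('pics/p7b.png',np.hstack([ortho(p,.35,.62,-.36,-.1,.04,1400) for p in (a,b)])[:,:,::-1])"
```

```text
t 19.63 pos [ 0.4061 -0.3064  0.0127] yaw_y -18.06 F [-0.2  0.1 -0. ] w 0.645 j [-39.9  -6.4 115.5  -0.   71.  -21.8]
[-0.445  0.139]
scene [ 0.294 -0.449 -0.002] [-0.577  0.264] 0.97
scene [ 0.462 -0.548  0.   ] [-0.69   0.105] 0.86
scene [ 0.434 -0.22   0.   ] [-0.361  0.104] 0.82
scene [0.549 0.289 0.019] [ 0.136 -0.056] 0.7
top [ 0.431 -0.222 -0.002] [-0.363  0.107] 0.97
top [ 0.461 -0.546  0.001] [-0.689  0.106] 0.93
top [ 0.295 -0.45  -0.002] [-0.578  0.262] 0.9
top [0.546 0.286 0.023] [ 0.133 -0.053] 0.85
```

View pics/p7b.png

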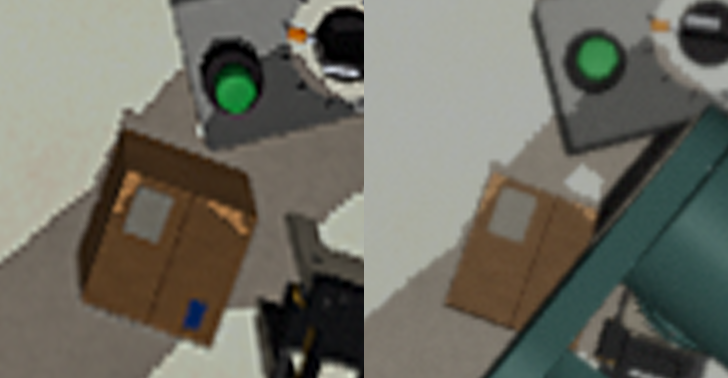

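>>> play_rows(steps=[[[0, 0, -15], 0], [[0, 0, -15], 0], [[0, 0, -15], 0], [[0, 0, -15], 0], [[0, 0, -15], -2], [[0, 0, -15], -2.3], [[0, 0, -15], -2.3], [[0, 0, -15], -2.3], [[0, 0, -15], -2.3], [[0, 0, -15], -2.3]])

```text
time_s: 20.77
ee_pos: [0.4464, -0.1615, 0.0132]
tcp_rot: [[0.0, 0.997, -0.077], [-0.0, -0.077, -0.997], [-1.0, 0.0, 0.0]]
force: [0.5, -1.9, -0.1]
width: 0.646
```

```bash
python3 chk.py p8 scene; python3 -c "
from h import *
a=cams.grab_frame('scene')
cv2.imwrite('pics/p8b.png',ortho(a,.35,.65,-.26,.04,.04,1800)[:,:,::-1])"
```

```text
t 20.77 pos [ 0.4464 -0.1615  0.0132] yaw_y -4.39 F [ 0.5 -1.9 -0.1] w 0.646 j [-23.  -11.2 119.6  -0.   71.6 -18.6]
[-0.304  0.086]
scene [0.55  0.29  0.017] [ 0.136 -0.057] 0.92
scene [ 0.292 -0.452  0.   ] [-0.579  0.265] 0.83
scene [ 0.465 -0.549 -0.002] [-0.691  0.102] 0.65
scene [ 0.447 -0.102 -0.   ] [-0.245  0.08 ] 0.63
```

View pics/p8b.png

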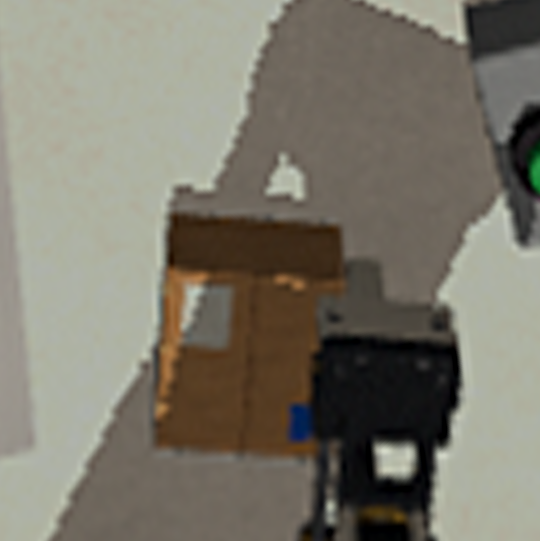

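>>> play_rows(steps=[[[0, 0, -15], 0], [[0, 0, -15], 0], [[0, 0, -15], -2.4], [[0, 0, -15], -2.4], [[0, 0, -15], -2.4], [[0, 0, -15], -2.3], [[0, 0, -18], 0], [[0, 0, -18], 0], [[0, 0, -18], 0], [[0, 0, -18], 0], [[0, 0, -10], 0]])

```text
time_s: 21.83
ee_pos: [0.4422, 0.0099, 0.0132]
tcp_rot: [[0.0, 0.996, 0.086], [-0.0, 0.086, -0.996], [-1.0, 0.0, 0.0]]
force: [1.2, -2.6, -0.1]
width: 0.647
```

```bash
python3 chk.py p9 scene; python3 -c "
from h import *
a=cams.grab_frame('scene')
cv2.imwrite('pics/p9b.png',ortho(a,.35,.65,-.1,.3,.04,1500)[:,:,::-1])"
```

```text
t 21.83 pos [0.4422 0.0099 0.0132] yaw_y 4.92 F [ 1.2 -2.6 -0.1] w 0.647 j [ -2.  -15.8 123.4  -0.   72.5  -6.9]
[-0.133  0.075]
scene [ 0.466 -0.547  0.001] [-0.69   0.101] 0.82
scene [ 0.295 -0.449 -0.001] [-0.577  0.262] 0.69
scene [0.55  0.289 0.018] [ 0.135 -0.058] 0.64
scene [0.43  0.075 0.012] [-0.067  0.081] 0.56
```

View pics/p9b.png

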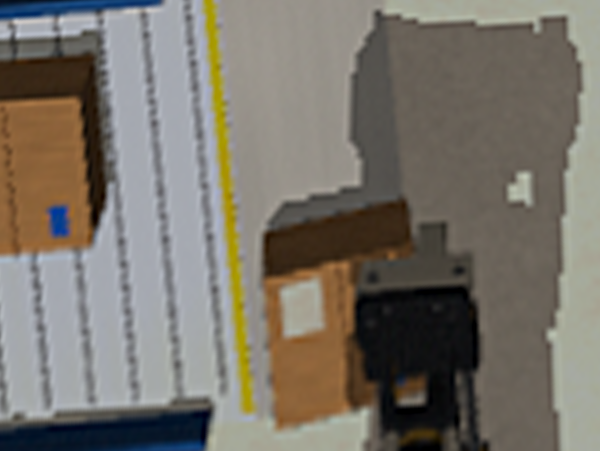

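>>> play_rows(steps=[[[-1, 0, -15], 1.5], [[-3, 0, -15], 1.5], [[-3, 0, -15], 1.5], [[-3, 0, -15], 0.5], [[-3, 0, -15], 0], [[-3, 0, -15], 0], [[-3, 0, -15], 0], [[-3, 0, -15], 0], [[-3, 0, -15], 0], [[-1, 0, -12], 0]])

```text
time_s: 22.82
ee_pos: [0.4398, 0.1563, 0.0395]
tcp_rot: [[0.0, 1.0, -0.001], [-0.0, -0.001, -1.0], [-1.0, 0.0, 0.0]]
force: [0.6, -2.3, -1.8]
width: 0.649
```

```bash
python3 chk.py p10 scene; python3 -c "
from h import *
a=cams.grab_frame('scene')
cv2.imwrite('pics/p10b.png',ortho(a,.33,.65,0,.4,.05,1500)[:,:,::-1])"
```

```text
t 22.82 pos [0.4398 0.1563 0.0395] yaw_y -0.07 F [ 0.6 -2.3 -1.8] w 0.649 j [ 16.4 -14.  119.2  -0.   74.7  16.5]
[0.013 0.064]
scene [0.432 0.218 0.024] [0.075 0.067] 0.77
scene [ 0.464 -0.548 -0.004] [-0.69   0.103] 0.75
scene [0.549 0.289 0.023] [ 0.135 -0.056] 0.64
scene [ 0.294 -0.446 -0.003] [-0.574  0.263] 0.6
```

View pics/p10b.png

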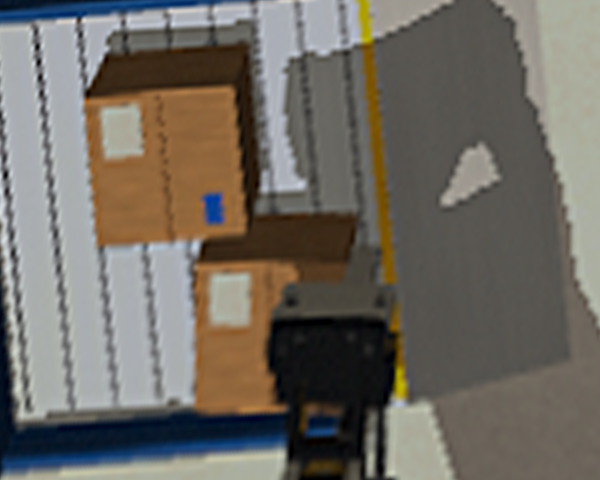

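>>> play_rows(steps=[[[0, 0, -15], -1], [[0, 0, -15], -1], [[0, 0, -12], 0], [[0, 0, -5], 0], [[0, 0, 0], 0], [[0, 0, 20], 0], [[-40, 0, 10], 0], [[-40, 0, 0], 0], [[-40, 0, 0], 0], [[0, 0, 38], 0], [[0, 0, 38], 0], [[0, 0, 38], 0]])

```text
time_s: 23.97
ee_pos: [0.4431, 0.0579, 0.1599]
tcp_rot: [[0.002, 0.999, 0.036], [0.0, 0.036, -0.999], [-1.0, 0.002, 0.0]]
force: [1.0, -0.1, 0.3]
width: 0.644
```

```bash
python3 chk.py p11 scene top; python3 -c "
from h import *
a=cams.grab_frame('scene');b=cams.grab_frame('top')
P=[]
for p in (a,b):
  im=cv2.cvtColor(p['image'],cv2.COLOR_RGB2HSV)
  m=((im[...,0]>50)&(im[...,0]<75)&(im[...,1]>150)&(im[...,2]>50)).astype(np.uint8)
  m[:,:200]=0;m[300:]=0;m[:130]=0
  n,l,s,c=cv2.connectedComponentsWithStats(m)
  for i in range(1,n):
    if s[i,4]>15: print(s[i],c[i],ray(p,*c[i],.066)); 
  print([(np.round(d['centre'],3),round(d['score'],2)) for d in cams.place_of(p,'start_top')])
cv2.imwrite('pics/p11b.png',np.hstack([ortho(p,.33,.66,0,.4,.062,900) for p in (a,b)])[:,:,::-1])"
```

```text
t 23.97 pos [0.4431 0.0579 0.1599] yaw_y 2.06 F [ 1.  -0.1  0.3] w 0.644 j [  4.2 -21.9 113.8  -0.   88.    2.1]
[-0.085  0.07 ]
scene [0.428 0.263 0.021] [0.12  0.067] 0.57
scene [ 0.295 -0.451 -0.003] [-0.579  0.262] 0.55
top [ 0.295 -0.447 -0.001] [-0.575  0.262] 0.72
top [ 0.462 -0.546 -0.002] [-0.689  0.105] 0.57
top [0.764 0.15  0.004] [-0.022 -0.258] 0.57
top [0.43  0.26  0.019] [0.118 0.064] 0.4
[265 203  10   8  63] [269.65079365 206.73015873] [ 0.57525395 -0.26351815  0.066     ]
[(array([ 0.573, -0.265,  0.063]), 0.48)]
[]
```

View pics/p11b.png

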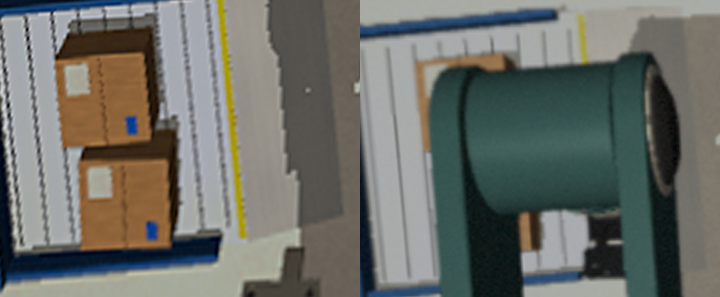

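View pics/p11_scene.png

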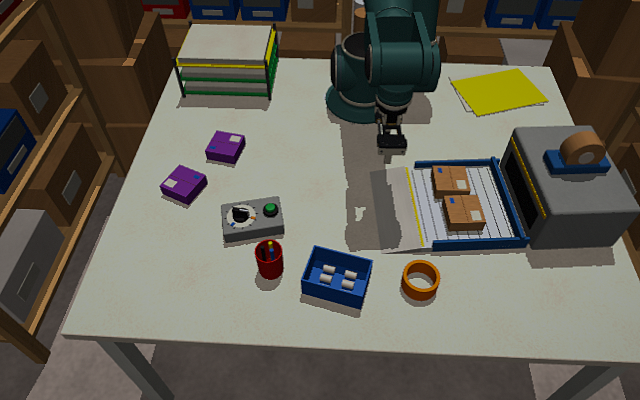

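Both brown cartons lie flat on the bed at (0.135, -0.056) and (0.12, 0.066), next to each other at scene pixels (464,212) and (450,180). Next is the button.

>>> play_rows(steps=[[[0, 12, 32.7], 0], [[0, 12, 32.7], 0], [[0, 12, 32.7], 0], [[0, 12, 32.7], 0], [[0, 12, 32.7], 0], [[0, 12, 32.7], 0], [[0, 12, 32.7], 0], [[0, 12, 32.7], 0], [[0, 12, 32.7], 0], [[0, 12, 32.7], 5], [[0, 0, 0], 5], [[0, 0, 0], 0]], claw=0)

```text
time_s: 25.37
ee_pos: [0.5752, -0.2635, 0.158]
tcp_rot: [[-0.002, 0.99, -0.144], [0.001, -0.144, -0.99], [-1.0, -0.002, -0.001]]
force: [-0.8, -0.7, -0.3]
width: 0.007
```

```bash
python3 -c "
from h import *
st()
a=cams.grab_frame('scene');b=cams.grab_frame('top')
for p in (a,b):
  print([(np.round(d['centre'],3),round(d['score'],2)) for d in cams.place_of(p,'start_top')])
  for d in cams.place_of(p,'carton1'): print(np.round(d['centre'],3),bed(*d['centre'][:2]),round(d['score'],2))
  for t in ('pointer','mark'): print(t,[(np.round(d['centre'],3),round(d['score'],2)) for d in cams.place_of(p,t)])
cv2.imwrite('pics/b1.png',np.hstack([ortho(p,.48,.68,-.42,-.18,.066,1500) for p in (a,b)])[:,:,::-1])
go(.575,-.265,.1)"
```

```text
t 25.37 pos [ 0.5752 -0.2635  0.158 ] yaw_y -8.27 F [-0.8 -0.7 -0.3] w 0.007 j [-26.9   2.8  92.4   0.   85.  -18.7]
[(array([ 0.577, -0.265,  0.067]), 0.37)]
[ 0.292 -0.448 -0.004] [-0.576  0.265] 0.91
[0.429 0.264 0.024] [0.122 0.066] 0.82
[ 0.466 -0.551  0.001] [-0.694  0.101] 0.65
[0.55  0.288 0.017] [ 0.135 -0.057] 0.6
pointer [(array([ 0.62 , -0.36 ,  0.053]), 0.71), (array([ 0.599, -0.318,  0.052]), 0.53)]
mark [(array([ 0.597, -0.316,  0.053]), 0.71)]
[(array([ 0.599, -0.314,  0.054]), 0.21)]
[ 0.296 -0.449 -0.001] [-0.577  0.261] 0.94
[0.547 0.285 0.021] [ 0.131 -0.054] 0.75
[0.429 0.265 0.023] [0.122 0.066] 0.73
pointer [(array([ 0.601, -0.318,  0.056]), 0.61), (array([ 0.6  , -0.316,  0.056]), 0.16)]
mark [(array([ 0.599, -0.317,  0.054]), 0.61), (array([ 0.594, -0.344,  0.072]), 0.2)]
shift [59.4  0.7  2. ] rows 2 per [29.7   0.34  1.02] roll None
```

View pics/b1.png

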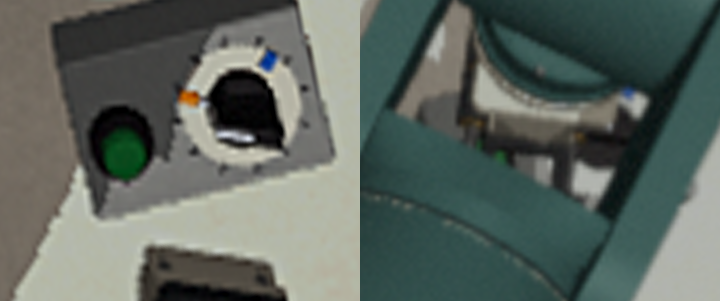

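>>> play_rows(steps=[[[40, 0.7, 2], 0], [[28, 0, 0], 0], [[10, 0, 0], 0], [[5, 0, 0], 0], [[3, 0, 0], 0], [[2, 0, 0], 0], [[2, 0, 0], 0], [[2, 0, 0], 0], [[0, 0, 0], 0]])

```text
time_s: 26.62
ee_pos: [0.5752, -0.2654, 0.0676]
tcp_rot: [[0.001, 0.99, -0.139], [-0.0, -0.139, -0.99], [-1.0, 0.001, 0.0]]
force: [0.8, -0.4, 0.5]
width: 0.008
```

>>> play_rows(steps=[[[1.5, 0, 0], 0], [[1.5, 0, 0], 0], [[1.5, 0, 0], 0], [[0, 0, 0], 0]])

```text
time_s: 26.95
ee_pos: [0.5752, -0.2654, 0.0628]
tcp_rot: [[0.001, 0.99, -0.139], [-0.0, -0.139, -0.99], [-1.0, 0.001, 0.0]]
force: [1.0, -0.0, 4.3]
width: 0.003
```

>>> play_rows(steps=[[[1.5, 0, 0], 0], [[1.5, 0, 0], 0], [[1, 0, 0], 0], [[0, 0, 0], 0]])

```text
time_s: 27.28
ee_pos: [0.5754, -0.2655, 0.061]
tcp_rot: [[0.001, 0.99, -0.139], [-0.001, -0.139, -0.99], [-1.0, 0.001, 0.001]]
force: [-7.5, 3.3, 22.2]
width: 0.004
```

The force climbed to 22 N at a hard stop about 6 mm down, against a spring of about 5 N, so the button is fully pressed. I'll release it and go back over the dial.

>>> play_rows(steps=[[[0, 0, 0], 0], [[-10, 0, 0], 0], [[-40, 0, 0], 0], [[-40, 0, 0], 0], [[0, 15, 38.2], 0], [[0, 14.5, 38.2], 0], [[0, 0, 0], 0]], claw=0)

```text
time_s: 27.87
ee_pos: [0.5938, -0.3499, 0.1483]
tcp_rot: [[-0.0, 0.99, -0.142], [-0.001, -0.142, -0.99], [-1.0, 0.0, 0.001]]
force: [-0.9, -0.4, -0.2]
width: 0.004
```

>>> play_rows(steps=[[[0, 0, 0], 0], [[0, 0, 0], 0], [[0, 0, 0], 0], [[0, 0, 0], 0]], claw=50)

```text
time_s: 28.2
ee_pos: [0.5935, -0.3441, 0.1487]
tcp_rot: [[-0.0, 0.99, -0.139], [0.0, -0.139, -0.99], [-1.0, -0.0, -0.0]]
force: [0.5, 1.3, 1.0]
width: 0.242
```

```bash
python3 chk.py b2 scene; python3 -c "
from h import *
a=cams.grab_frame('scene');b=cams.grab_frame('top')
for p in (a,b): print([(np.round(d['centre'],3),round(d['score'],2)) for d in cams.place_of(p,'start_top')])
cv2.imwrite('pics/b2.png',np.hstack([ortho(p,.48,.68,-.42,-.18,.066,1500) for p in (a,b)])[:,:,::-1])
go(.594,-.3453,.0585,-8.4)"
```

```text
t 28.2 pos [ 0.5935 -0.3441  0.1487] yaw_y -7.97 F [0.5 1.3 1. ] w 0.242 j [-32.2   9.5  86.    0.   84.6 -24.3]
[-0.499 -0.044]
scene [ 0.462 -0.548 -0.001] [-0.69   0.104] 0.89
scene [0.549 0.289 0.018] [ 0.135 -0.056] 0.84
scene [ 0.292 -0.451  0.   ] [-0.578  0.265] 0.69
scene [0.428 0.266 0.022] [0.123 0.066] 0.6
scene [ 0.595 -0.344  0.073] [-0.5   -0.046] 0.32
[(array([ 0.577, -0.267,  0.066]), 0.46)]
[]
shift [90.3  0.5  0.4] rows 3 per [30.1   0.16  0.14] roll 0.4
```

View pics/b2.png

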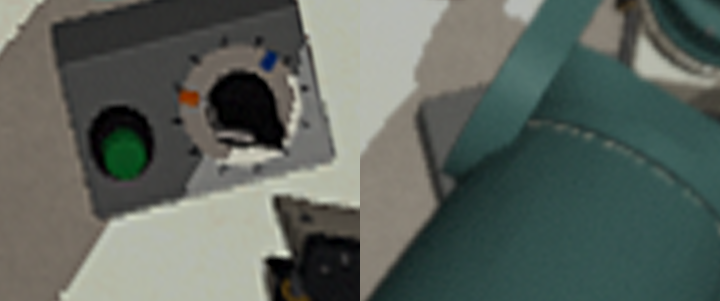

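The button is back up at crop (123,150), the dial is still on orange and the cartons haven't moved. I'll descend and grip the bar.

>>> play_rows(steps=[[[0, 0.5, 0.4], 0.4], [[0, 0, 0], 0], [[0, 0, 0], 0], [[0, 0, 0], 0], [[30, 0, 0], 0], [[30, 0, 0], 0], [[20, 0, 0], 0], [[10, 0, 0], 0], [[0, 0, 0], 0]])

```text
time_s: 29.25
ee_pos: [0.5931, -0.345, 0.0562]
tcp_rot: [[-0.003, 0.989, -0.146], [0.002, -0.146, -0.989], [-1.0, -0.003, -0.001]]
force: [-0.2, -0.4, 0.7]
width: 0.538
```

>>> play_rows(steps=[[[0, 0, 0], 0], [[0, 0, 0], 0], [[0, 0, 0], 0], [[0, 0, 0], 0], [[0, 0, 0], 0], [[0, 0, 0], 0], [[0, 0, 0], 0], [[0, 0, 0], 0]], claw=0)

```text
time_s: 29.92
ee_pos: [0.594, -0.3456, 0.0591]
tcp_rot: [[0.0, 0.989, -0.146], [-0.0, -0.146, -0.989], [-1.0, 0.0, 0.0]]
force: [-4.0, 0.7, 5.0]
width: 0.136
```

>>> play_rows(steps=[[[0, 0, 0], 7], [[0, 0, 0], 7], [[0, 0, 0], 7], [[0, 0, 0], 7], [[0, 0, 0], 7], [[0, 0, 0], 7], [[0, 0, 0], 7], [[0, 0, 0], 7]])

```text
time_s: 30.58
ee_pos: [0.5939, -0.3456, 0.0591]
tcp_rot: [[-0.0, 0.426, -0.905], [-0.0, -0.905, -0.426], [-1.0, 0.0, 0.0]]
force: [-3.9, 1.1, 4.8]
width: 0.135
```

>>> play_rows(steps=[[[0, 0, 0], 7], [[0, 0, 0], 7], [[0, 0, 0], 7], [[0, 0, 0], 7], [[0, 0, 0], 7], [[0, 0, 0], 7], [[0, 0, 0], 7], [[0, 0, 0], 7], [[0, 0, 0], 1], [[0, 0, 0], 0], [[0, 0, 0], 0]])

```text
time_s: 31.5
ee_pos: [0.5939, -0.3455, 0.0591]
tcp_rot: [[-0.0, -0.521, -0.853], [-0.0, -0.853, 0.521], [-1.0, 0.0, 0.0]]
force: [-4.2, 1.5, 6.2]
width: 0.14
```

```bash
python3 -c "
from h import *
st()
a=cams.grab_frame('scene')
cv2.imwrite('pics/b3.png',ortho(a,.53,.65,-.42,-.24,.06,3000)[:,:,::-1])"
```

```text
t 31.5 pos [ 0.5939 -0.3455  0.0591] yaw_y -121.43 F [-4.2  1.5  6.2] w 0.14 j [-32.3  12.9  90.6  -0.   76.5  89.1]
```

View pics/b3.png

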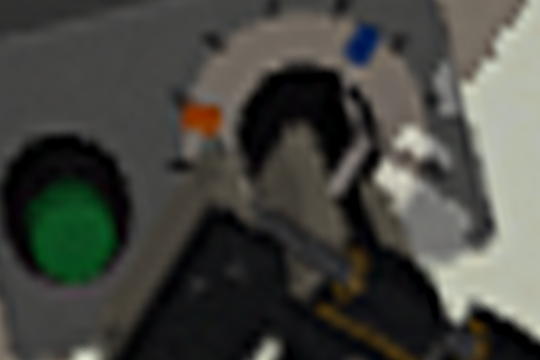

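>>> play_rows(steps=[[[0, 0, 0], 0], [[0, 0, 0], 0], [[0, 0, 0], 0], [[0, 0, 0], 0], [[-20, 0, 0], 0], [[-40, 0, 0], 0], [[-40, 0, 0], 0], [[-40, 0, 0], 0], [[0, -24, 24.5], 0], [[0, -24, 24.5], 0], [[0, -24, 24.5], 0], [[0, -24, 24.5], 0]], claw=50)

```text
time_s: 32.55
ee_pos: [0.5598, -0.2113, 0.1985]
tcp_rot: [[0.0, -0.522, -0.853], [0.0, -0.853, 0.522], [-1.0, -0.0, -0.0]]
force: [1.5, 0.4, -0.0]
width: 0.537
```

>>> play_rows(steps=[[[0, -24, 24.5], 0], [[0, -24, 24.5], 0], [[0, 0, 0], 0], [[0, 0, 0], 0]])

```text
time_s: 32.88
ee_pos: [0.5435, -0.1448, 0.1991]
tcp_rot: [[0.001, -0.519, -0.855], [-0.0, -0.855, 0.519], [-1.0, -0.0, -0.001]]
force: [0.3, 0.5, 0.3]
width: 0.539
```

```bash
python3 chk.py f scene top; python3 -c "
from h import *
a=cams.grab_frame('scene');b=cams.grab_frame('top')
for p in (a,b):
  for t in ('pointer','off_mark','start_top','tape_roll','parts_bin','pen_pot'): print(t,[(np.round(d['centre'],3),round(d['score'],2)) for d in cams.place_of(p,t)])
r=np.hstack([np.vstack([ortho(p,.54,.65,-.41,-.28,z,2800) for z in (.045,.074)]) for p in (a,b)])
cv2.imwrite('pics/f.png',r[:,:,::-1])"
```

```text
t 32.88 pos [ 0.5435 -0.1448  0.1991] yaw_y -121.29 F [0.3 0.5 0.3] w 0.539 j [-17.5  -7.2  98.2  -0.   88.9 103.8]
[-0.296 -0.012]
scene [0.432 0.263 0.024] [0.12  0.063] 0.83
scene [ 0.295 -0.449  0.001] [-0.577  0.263] 0.83
scene [0.548 0.291 0.018] [ 0.137 -0.056] 0.66
scene [ 0.767 -0.069  0.002] [-0.24  -0.242] 0.64
top [ 0.296 -0.45  -0.002] [-0.578  0.261] 0.84
top [0.547 0.286 0.02 ] [ 0.132 -0.054] 0.81
top [0.431 0.262 0.021] [0.119 0.063] 0.72
top [ 0.464 -0.551  0.   ] [-0.693  0.103] 0.62
top [ 0.597 -0.317  0.054] [-0.472 -0.05 ] 0.38
pointer [(array([ 0.622, -0.362,  0.053]), 0.8), (array([ 0.594, -0.348,  0.073]), 0.28)]
off_mark [(array([ 0.62 , -0.361,  0.054]), 0.88), (array([ 0.739, -0.244,  0.   ]), 0.16)]
start_top [(array([ 0.574, -0.266,  0.066]), 0.59)]
tape_roll [(array([0.76 , 0.149, 0.004]), 0.76), (array([0.503, 0.145, 0.003]), 0.41)]
parts_bin [(array([ 0.769, -0.073,  0.002]), 0.74)]
pen_pot [(array([ 0.736, -0.248,  0.003]), 0.59)]
pointer [(array([ 0.622, -0.362,  0.054]), 0.49), (array([ 0.728, -0.245, -0.   ]), 0.42)]
off_mark [(array([ 0.62 , -0.361,  0.05 ]), 0.92)]
start_top []
tape_roll [(array([0.764, 0.147, 0.004]), 0.78)]
parts_bin [(array([ 0.768, -0.067, -0.004]), 0.63)]
pen_pot [(array([ 0.732, -0.242,  0.001]), 0.42)]
```

View pics/f.png

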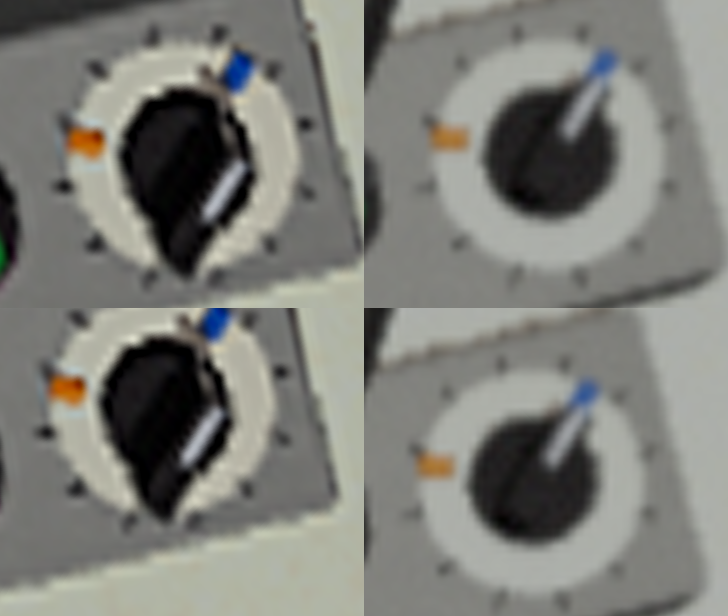

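View pics/f_scene.png

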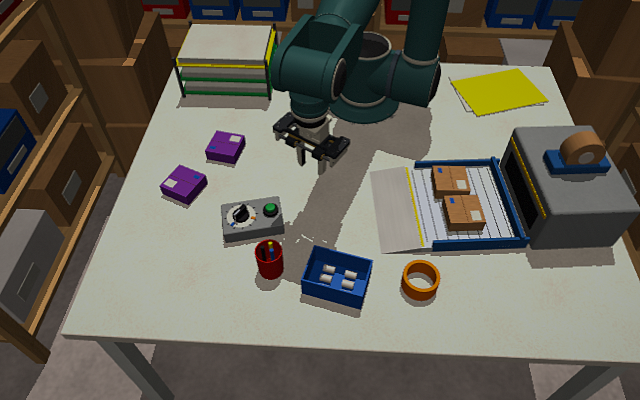

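The pointer is on blue in both views, both cartons are at rest on the bed and the button is up. The bystanders haven't moved and the gripper is clear, so I'm handing in.

```bash
python3 -c "
from workcell import sign_off
print(sign_off())"
```

```text
the job is handed in; nothing more can be done
None
```

The job is done and handed in at about 33 s of robot time; the system reported no verdict.

- **Dial to orange:** I turned it 113° counter-clockwise before moving any carton. Two views then put the pointer at about 83° and the mark at 80–84°, inside the roughly ±9° tolerance.
- **Cartons:** Only two brown cartons were present. I slid both up the ramp and left the purple look-alikes alone. At the last check they lay at about (0.134, -0.055) and (0.120, 0.063) m in the bed's axes, with their undersides about 20 mm up. The second carton first caught its corner between the open fingers, so I backed off, squared up behind it and steered it in.
- **Button:** I pressed it until the force rose to 22 N at a hard stop, about 6 mm below where its top had been. The later pictures showed it back up at about 66 mm. I had no direct reading of its travel.
- **Dial to blue:** I turned it back 113°. Both views showed the pointer within about 2 mm of the blue mark.
- **Bystanders and arm:** The tape roll, parts bin and pen pot read within a few millimetres of where they started. The arm ended clear of everything.

No final check failed, though the top camera could not see the button in the last picture because the network found nothing there. Some network detections were wrong, mostly with low scores. I checked the ones I used against the pictures.

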